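# Slide a wet painted panel onto the drying carriage

### The job

The painted panel on the block is still wet, so slide it and never lift it. Swing the keeper arm out of the way, bring the drying carriage fully up to the block, and push the panel across so that it sits square and roughly centred on the two narrow rails with its edge against the fence. Then swing the keeper arm fully shut behind the panel and slide the loaded carriage fully back to its end stop, leaving the jar, tape roll and plant where they are.

Things in the scene. Friction and masses are not known exactly. Their poses are not given: they have to be found in the camera images.
- station: Fixed base board of plywood, 220 (x) x 500 (y) x 18 mm, carrying the painting block at its +y end and the carriage's track at its -y end. Origin: centre of its underside, on the table. Its y axis runs along the track towards the block; z up.
- block_top (a point): Centre of the top of the painting block, a solid wooden block 150 (x) x 180 (y) mm whose flat top is 70 mm above the table; axes as the station's. Its edge towards the carriage is 90 mm from this point, along -y.
- panel: The freshly painted wooden panel, 130 (x) x 140 (y) x 22 mm, a landscape on its top face; lies face up on the block. Origin: centre of its underside; z up. Loose, about 0.28 kg.
- rails_mid (a point): Point on the wooden carriage, midway between its two narrow rails and level with their tops (67 mm above the table, 3 mm lower than the block); axes as the station's. Rails run along y, each 16 mm wide, centred at x = -40 and +40 mm, from y = -70 to +90 mm. The panel's origin belongs at this point when centred and against the fence.
- fence (a point): Middle of the inner (panel side) face of the carriage's fence, at rail-top height, 70 mm from rails_mid along -y. The fence is an upright board across the rails' end, 120 mm wide, 15 mm thick, its top 40 mm above the rails.
- carriage_grip (a point): Centre of the top of the carriage's grip, a dark upright block 40 (x) x 16 (y) mm that rises 45 mm from the middle of the fence's top edge; at 152 mm above the table. Push or pinch it to move the carriage.
- carriage (a joint): Position of the carriage on its slide, m: 0 fully home at the end stop, 0.120 fully up to the block (a 5 mm gap is left between rails and block). Moves along the station's y; stiff, about 8 N, and stays where left.
- keeper_hinge (a point): Upright hinge of the keeper arm, on the carriage at x = +100, y = +80 mm from rails_mid, outside the panel's path (its round hub, 20 mm diameter, its top 22 mm above the rails). Rides with the carriage.
- keeper_tab (a point): Centre of the top of the black upright tab (14 mm diameter) near the free end of the keeper, an aluminium arm 12 x 12 mm that swings level about keeper_hinge, 4 to 16 mm above the rails. The tab is 90 mm from the hinge and stands 38 mm above the arm; its top is 125 mm above the table.
- keeper (a joint): Angle of the keeper arm, rad, growing anticlockwise seen from above: 0 swung fully out (leaning 0.2 rad outwards, clear of the panel's path), 0.2 pointing along the station's +y, 1.77 fully shut, lying across the rails along -x, 4 mm behind a panel that is against the fence. Light friction, stays where left.
- jar: Glass jar with brushes, 76 mm diameter, 85 mm high (brushes to 180 mm); bystander. Origin: centre of its underside.
- tape: Roll of masking tape lying flat, 100 mm diameter, 36 mm high; bystander. Origin: centre of its underside.
- plant: Small round plant in a white pot, 80 mm diameter, 120 mm high; bystander. Origin: centre of its underside.
Mind the look-alikes: they are no part of the job. There is more than one size of the panel; the job needs the largest.

How it is judged:
By the outcome, as a careful person would: the job done as asked, in the order asked, and still so for the second after the job is handed in, with the robot touching nothing.
It also fails if it takes over 72 s, if anything falls off the work surface, if the arm or the gripper's body presses on something with over 40 N, if the wrist force passes 120 N, or if a joint passes its speed limit or range.

### The arm

A 7-joint arm with a two-finger parallel gripper is mounted at the origin on the work surface. World frame = base frame: x ahead of the robot, y to its left, z up, the work surface at z = 0. Lengths are in m, angles in rad, forces in N, time in s.
With the tool pointing down it reaches from about 0.425 to 0.925 m from the base axis. Payload 6.8 kg.
Tool frame: the origin (TCP) lies between the finger pads; the fingertips stand r.tips_ahead ahead of it and the grasp point (between the pads) lies 5 mm behind it (r.tips_ahead is the distance from the TCP to the fingertips, in m); z points along the fingers, y is the line along which they close (so a half turn about z gives the same grasp; the last joint's range is limited). The gripper opens to 85 mm and grips with 20 to 120 N. Pads are 22 mm wide; open, the fingers measure 114 mm over their backs; the gripper's body (76 mm by 85 mm) begins 54 mm behind the grasp point. The pads swing forward as they close: fully open they stand 13 mm farther back than shut.
Start: joints at [1.091, 0.477, 0.022, 1.555, -0.011, 1.109, -0.083], TCP at [0.245, -0.629, 0.245] pointing down, gripper open.
Joint ranges: [-2.96, 2.96], [-0.34, 2.1], [-1.41, 1.46], [0.24, 2.44], [-1.37, 4.51], [0.17, 1.92], [-2.96, 2.96]. Speed limits (rad/s): [2.39, 2.39, 3.14, 3.14, 3.14, 3.14, 3.14].

### API

Orientations are given as a rotation vector (axis times angle).
In Python, from bench import r gives the robot as it stands.
- The arm moves only by the tool move_arm, never from a script. Its argument "rows" is one flat list of numbers, 4 for each row, row after row: the shift along the tool's x, y, z in cm, then the turn about the tool's z in degrees. In form: [tx, ty, tz, twist, tx, ty, tz, twist, ...]. A call has 1 to 10 rows; each row is the pose to reach, as a shift and turn from the pose commanded when the call began, along the tool's axes at that moment; what a row does not reach only later rows make up. A row lasts 1/8 s, in which the tool goes at most 62.5 mm and 10.7 degrees, less where a joint would pass 70% of its speed; a pose out of reach is approached as far as the arm can. A call with a gripper value outside its range is refused whole. "fingers" is the opening, from 0 (shut) to 1 (fully open), set as the call begins (left out, the last holds). The fingers move at their own pace and stop on an object; "newtons" is the grip in N (left out, the last holds). Time passes only in rows, so rows that repeat a pose let the fingers close. It gives the time, the measured TCP pose, the force, the opening and the grip force at its end, in the units of the state.
- r.get_obs(): the state, without advancing time (a new reading comes with each control period).
- r.grab_frame(name): name is "scene" or "top"; returns the picture (480x640x3 uint8, blue, green, red); there is no depth.
- r.camera_params(name): a dict with "fx", "fy", "cx", "cy" (pixels), "world_from_camera" (4x4, takes a point from camera to world coordinates). Camera axes: x right, y down, z forward; pixel columns grow to the right and rows downward; lengths in m; the calibration is good to about 2 mm. A picture is of the moment at which its call begins. camera_params takes no time and is no camera call.
- r.hand_in(): hands the job in; it is judged then, once.
The state is a dict: "clock": time; "joints": joint angles; "qvel": joint speeds; "tau": joint torques, N m; "tcp_pos": TCP position; "orientation": TCP orientation; "contact_force": force on the tool from outside, world axes, zero at the start; "moment": the same for the moment, N m; "grip_width": finger opening in m; "gripper_force": force on a finger pad.
Only numpy, scipy, OpenCV 4.12 (cv2) and the standard library are available. Lean on these libraries where they do the work, as an engineer would, in place of code of your own. Each camera call takes 0.05 s, during which the arm holds its last target. There are 200 camera calls.

## Working session

There is one attempt and no reset: what is moved stays moved. The work goes in short steps, Python scripts to look and compute and a tool call to move; the robot and the scene stay as the last step left them, time stands still between calls to the robot, and variables do not carry over. Pictures are saved under pics/ and viewed, at most 10 in all, crops included, and the job is handed in when it is done.

Besides the shell and the picture viewer there is one more tool, called after "Emit:" as name(argument=value, ...), one argument or row to a line, values as JSON. move_arm: Moves the arm, as the interface text tells. Its arguments: {"type":"object","properties":{"rows":{"type":"array"},"fingers":{"type":"number"},"newtons":{"type":"number"}},"required":["rows"]}

```bash
mkdir -p pics; ls
python3 - <<'E'
from bench import r
import cv2,numpy as np
for n in("scene","top"):
    cv2.imwrite(f"pics/{n}0.png",r.grab_frame(n)); p=r.camera_params(n); print(n,p["fx"],p["fy"],p["cx"],p["cy"],np.round(p["world_from_camera"],4).tolist())
o=r.get_obs(); print(o, r.tips_ahead)
E
```

```text
pics
scene 532.903200940264 532.903200940264 314.28753447783333 231.66504262350767 [[-0.1774, 0.8312, -0.5269, 1.1593], [0.9841, 0.1498, -0.0951, 0.0619], [-0.0001, -0.5354, -0.8446, 1.1093], [0.0, 0.0, 0.0, 1.0]]
top 530.718685789363 530.718685789363 321.3428926274902 230.31600302026658 [[0.004, -0.9723, 0.2336, 0.2886], [-1.0, -0.0051, -0.0045, -0.0345], [0.0056, -0.2335, -0.9723, 1.2775], [0.0, 0.0, 0.0, 1.0]]
{'clock': 0.1, 'joints': array([ 1.09091057,  0.47771771,  0.02237263,  1.55639034, -0.01148229,
        1.10930845, -0.08311472]), 'qvel': array([-1.40625505e-03, -3.29557974e-03, -9.88390544e-04, -2.26398497e-03,
       -2.48503206e-03,  1.01055046e-03, -8.43483970e-05]), 'tau': array([ 4.11268906e-03, -5.97756708e+01,  1.61312811e+00, -2.81953347e+01,
        1.26808818e-02,  5.07221834e-03, -5.36865571e-05]), 'tcp_pos': array([ 0.24498745, -0.62839997,  0.24440739]), 'orientation': array([-3.08586923e+00, -5.80319297e-01,  7.26734839e-04]), 'contact_force': array([-0.1206835 , -0.34989868,  0.87498467]), 'moment': array([0.04357876, 0.01193036, 0.00352435]), 'gripper_force': 0.0, 'grip_width': 0.08534886580944268} 0.014
```

View pics/scene0.png

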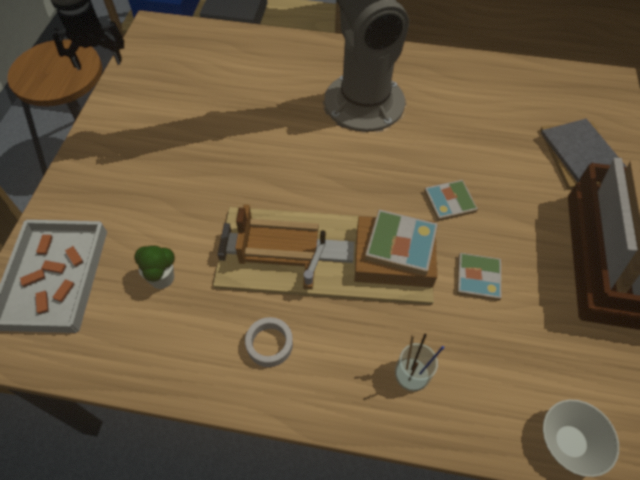

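View pics/top0.png

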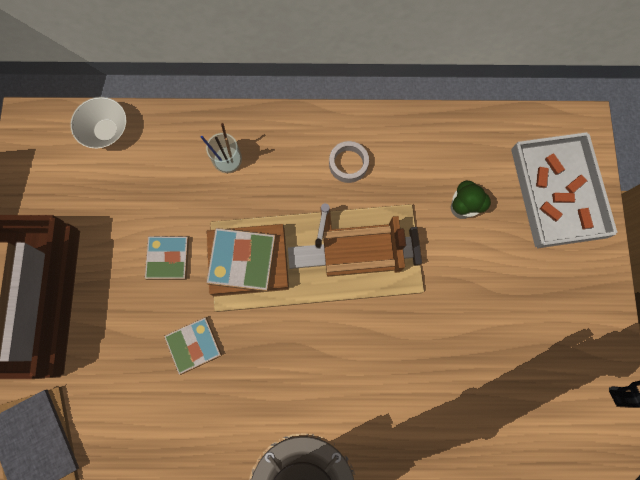

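Run:
```python
import cv2
a=cv2.imread("pics/top0.png")[195:315,200:430]
cv2.imwrite("pics/c0.png",cv2.resize(a,None,fx=3.4,fy=3.4,interpolation=cv2.INTER_CUBIC))
```

```text
(no output)
```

View pics/c0.png

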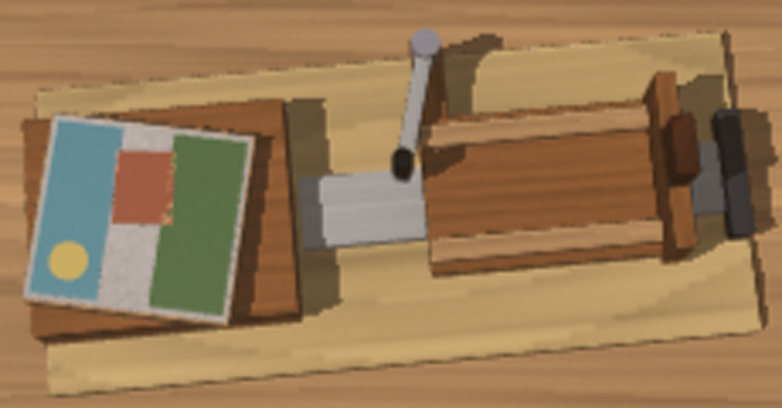

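```bash
cat > h.py <<'E'
import numpy as np
from bench import r
def ray(n,uv,z):
    p=r.camera_params(n); T=np.array(p["world_from_camera"])
    uv=np.atleast_2d(np.array(uv,float))
    d=np.c_[(uv[:,0]-p["cx"])/p["fx"],(uv[:,1]-p["cy"])/p["fy"],np.ones(len(uv))]@T[:3,:3].T
    return T[:3,3]+d*((z-T[2,3])/d[:,2])[:,None]
def fit(L,W):  # 2D rigid L->W
    L=np.array(L,float);W=np.array(W,float)[:,:2];l=L.mean(0);w=W.mean(0)
    A=(L-l);B=(W-w);a=np.arctan2((A[:,0]*B[:,1]-A[:,1]*B[:,0]).sum(),(A*B).sum())
    R=np.array([[np.cos(a),-np.sin(a)],[np.sin(a),np.cos(a)]]);t=w-R@l
    return a,R,t,(W-(L@R.T+t))
E
python3 - <<'E'
from h import *
np.set_printoptions(precision=4,suppress=True)
f=lambda q:np.array(q)/3.4+[200,195]
st=ray("top",f([[36,92],[725,33],[765,325],[48,396]]),.018)
a,R,t,e=fit([[.11,.25],[.11,-.25],[-.11,-.25],[-.11,.25]],st);print("station",a,t,e.tolist())
bl=ray("top",f([[22,121],[285,100],[301,318],[35,338]]),.07)
a2,R2,t2,e2=fit([[.075,.09],[.075,-.09],[-.075,-.09],[-.075,.09]],bl);print("block",a2,t2,e2.tolist(), "in st",R.T@(t2-t))
pn=ray("top",f([[56,115],[254,138],[229,323],[25,298]]),.092)
a3,R3,t3,e3=fit([[.065,.07],[.065,-.07],[-.065,-.07],[-.065,.07]],pn);print("panel",a3,t3,e3.tolist(),"in st",R.T@(t3-t),a3-a)
for n,q,z in(("hub",(425,43),.089),("tab",(403,160),.122),("grip",(683,140),.15),("rail1near",(424,142),.067),("rail2near",(430,262),.067)):
    w=ray("top",f([q]),z)[0];print(n,w,"st",R.T@(w[:2]-t))
E
```

```text
station 0.09756429065491852 [ 0.5266 -0.0282] [[-0.001257975824126678, -0.0005429624366943553], [-0.0029996884202879714, -0.000906128347767654], [0.003515600378645567, 0.00027605558308396727], [0.0007420638657691381, 0.001173035201378042]]
block 0.09121202438835747 [0.5096 0.1305] [[0.0004852072273857644, 0.0013811857726128696], [-5.9549759372390376e-05, 0.0002524482418879495], [-0.0013026685332184762, 0.00011163171322479265], [0.0008770110652049357, -0.0017452657277255978]] in st [-0.0015  0.1596]
panel -0.1129041237183532 [0.5057 0.1407] [[-0.0025753197728864974, -0.0021009695268753847], [-0.0020380970206584914, 0.0029588654516941176], [0.0022542758964844145, 0.0016895109174667744], [0.0023591408970604633, -0.002547406842285438]] in st [-0.0043  0.1702] -0.21046841437327174
hub [ 0.6284 -0.0483  0.089 ] st [ 0.0993 -0.0299]
tab [ 0.5392 -0.0337  0.122 ] st [ 0.012  -0.0067]
grip [ 0.5472 -0.2132  0.15  ] st [ 0.0025 -0.1862]
rail1near [ 0.5639 -0.048   0.067 ] st [ 0.0352 -0.0234]
rail2near [ 0.4806 -0.0523  0.067 ] st [-0.0482 -0.0195]
```

```bash
cat >> h.py <<'E'
from scipy.spatial.transform import Rotation as Ro
A=.094; T0=np.array([.5262,-.0284]); RS=np.array([[np.cos(A),-np.sin(A)],[np.sin(A),np.cos(A)]])
w2s=lambda w:RS.T@(np.array(w)[:2]-T0)
s2w=lambda s:RS@np.array(s)+T0
def go(*pts):  # station x,y (mm), z mm, tool-Y yaw in station (deg) -> rows from the present pose
    o=r.get_obs();M=Ro.from_rotvec(o["orientation"]).as_matrix();p=o["tcp_pos"]
    yaw=np.degrees(np.arctan2(M[1,1],M[0,1]))-np.degrees(A)
    print("clk %.2f st mm"%o["clock"],np.round(w2s(p)*1e3,1),"z %.1f"%(p[2]*1e3),"Yyaw %.1f"%yaw,"F",np.round(o["contact_force"],1),"j7 %.2f"%o["joints"][6],"tips",r.tips_ahead)
    for x,y,z,a in pts:
        d=np.r_[s2w([x/1e3,y/1e3]),z/1e3]-p
        print(np.round(M.T@d*100,2),"twist %.1f"%(-((a-yaw+180)%360-180)))
def arc(hx,hy,phis,z,R=90): return [(hx-R*np.sin(np.radians(f)),hy+R*np.cos(np.radians(f)),z,f) for f in phis]
E
python3 - <<'E'
from h import *
go((12,-7,244,75))
E
```

```text
clk 0.10 st mm [-336.3 -571. ] z 244.4 Yyaw -74.1 F [-0.1 -0.3  0.9] j7 -0.08 tips 0.014
[ 48.96 -44.68   0.11] twist -149.1
```

Emit:
move_arm(
  rows=[3,-3,0,-10,7,-7,0,-20,12,-11,0,-30,17,-15.5,0,-40,22,-20,0,-50,27,-24.5,0,-60,32,-29,0,-70,37,-33.5,0,-80,42,-38,0,-90,45,-41,0,-100],
  fingers=0.4,
  newtons=20,
)

```text
clock: 1.35
tcp_pos: [0.5118, -0.0909, 0.2453]
orientation: [1.532, 2.742, -0.0]
contact_force: [0.5, -0.3, -0.1]
grip_width: 0.0345
gripper_force: 0.0
```

```bash
python3 -c "
from h import *
go((12,-7,200,75),(12,-7,118,75))
print(r.get_obs()['grip_width'])"
```

```text
clk 1.35 st mm [-20.2 -60.8] z 245.3 Yyaw 26.2 F [ 0.5 -0.3 -0.1] j7 0.45 tips 0.014
[3.41 5.27 4.52] twist -48.8
[ 3.41  5.27 12.72] twist -48.8
0.03453584215950085
```

Emit:
move_arm(
  rows=[1,1.5,0.5,-10,2,3,2,-20,3,4.5,4,-30,3.4,5.3,6,-40,3.4,5.3,8,-49,3.4,5.3,10,-49,3.4,5.3,12,-49,3.4,5.3,13.5,-49,3.4,5.3,13.5,-49],
)

```text
clock: 2.48
tcp_pos: [0.5381, -0.036, 0.1091]
orientation: [-0.266, -3.128, 0.0]
contact_force: [0.5, -0.3, 0.9]
grip_width: 0.034
gripper_force: 0.0
```

```bash
python3 -c "
from h import *
import cv2
go(*arc(99,-30,[64,54,44,34,24,14,4,-6,-12,-15],110))
a=r.grab_frame('top')[195:275,270:410]
b=r.grab_frame('scene')[210:300,260:380]
cv2.imwrite('pics/k1.png',np.hstack([cv2.resize(a,(400,300),interpolation=2),cv2.resize(b,(400,300),interpolation=2)]))"
```

```text
clk 2.48 st mm [11.2 -8.7] z 109.1 Yyaw 74.9 F [ 0.5 -0.3  0.9] j7 0.97 tips 0.014
[-0.2   1.93 -0.09] twist 10.9
[-0.63  3.44 -0.09] twist 20.9
[-1.31  4.85 -0.09] twist 30.9
[-2.23  6.12 -0.1 ] twist 40.9
[-3.36  7.21 -0.1 ] twist 50.9
[-4.65  8.09 -0.1 ] twist 60.9
[-6.09  8.74 -0.11] twist 70.9
[-7.61  9.12 -0.11] twist 80.9
[-8.54  9.22 -0.11] twist 86.9
[-9.02  9.23 -0.11] twist 89.9
```

View pics/k1.png

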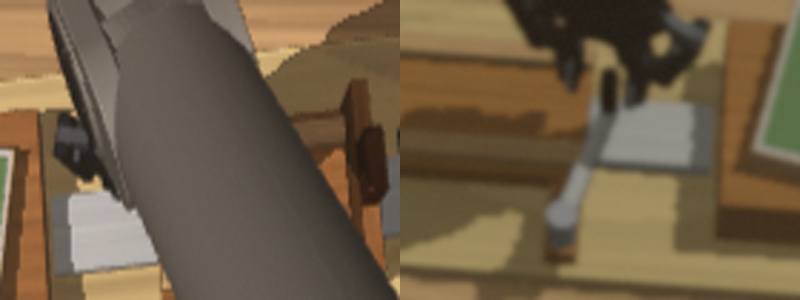

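Emit:
move_arm(
  rows=[-0.2,1.9,0.5,10,-0.6,3.4,0.5,20,-1.3,4.8,0.5,30,-2.2,6.1,0.5,40,-3.4,7.2,0.5,50,-4.6,8.1,0.5,60,-6.1,8.7,0.5,70,-7.6,9.1,0.5,80,-8.5,9.2,0.5,87,-9.0,9.2,0.5,90],
)

```text
clock: 3.82
tcp_pos: [0.6434, 0.0409, 0.106]
orientation: [-2.403, -2.023, -0.002]
contact_force: [-2.8, 1.7, -0.3]
grip_width: 0.0342
gripper_force: 1.1
```

```bash
python3 -c "
from h import *
import cv2
go(*arc(99,-30,[-18,-20,-22],105))
b=r.grab_frame('scene')[200:310,240:400]
cv2.imwrite('pics/k2.png',cv2.resize(b,(640,440),interpolation=2))"
```

```text
clk 3.83 st mm [123.2  58. ] z 106.0 Yyaw -15.2 F [-2.8  1.7 -0.3] j7 -0.49 tips 0.014
[-0.14  0.42  0.1 ] twist 2.8
[-0.16  0.73  0.1 ] twist 4.8
[-0.19  1.04  0.1 ] twist 6.8
```

View pics/k2.png

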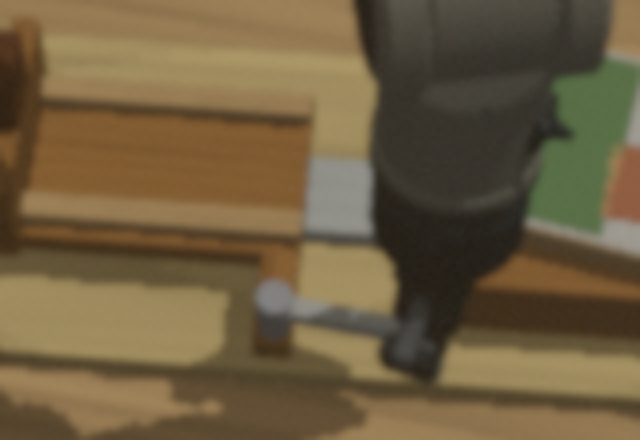

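Emit:
move_arm(
  rows=[-0.1,0.2,0,2,-0.1,0.4,0,3,-0.2,0.7,0,5,-0.2,0.7,0,5],
)

```text
clock: 4.38
tcp_pos: [0.6495, 0.0367, 0.1054]
orientation: [-2.487, -1.918, 0.0]
contact_force: [-3.6, 2.3, 1.2]
grip_width: 0.0339
gripper_force: 1.9
```

Emit:
move_arm(
  rows=[0,0.2,0,1,0,0.4,0,2,0,0.5,0,2],
)

```text
clock: 4.75
tcp_pos: [0.6499, 0.0362, 0.1048]
orientation: [-2.515, -1.873, 0.013]
contact_force: [-18.1, 3.9, 13.2]
grip_width: 0.034
gripper_force: 9.3
```

Emit:
move_arm(
  rows=[0,-0.7,0,0,0,-0.7,-3,0,0,-0.7,-8,0,0,-0.7,-12,0],
  fingers=0.5,
)

```text
clock: 5.25
tcp_pos: [0.649, 0.0361, 0.2275]
orientation: [2.52, 1.872, 0.003]
contact_force: [1.1, -0.1, -0.2]
grip_width: 0.0427
gripper_force: 0.0
```

```bash
python3 -c "
from h import *
go((1,-187,225,0),(1,-187,132,0))"
```

```text
clk 5.25 st mm [128.3  52.7] z 227.5 Yyaw -22.2 F [ 1.1 -0.1 -0.2] j7 -0.55 tips 0.014
[-27.    -2.75   0.23] twist -22.2
[-27.01  -2.78   9.53] twist -22.2
```

Emit:
move_arm(
  rows=[-5,-0.5,0,-8,-10,-1,0,-16,-16,-1.5,0,-22,-22,-2.2,0.2,-22,-27,-2.8,0.2,-22,-27,-2.8,1,-22,-27,-2.8,4,-22,-27,-2.8,7,-22,-27,-2.8,9.5,-22,-27,-2.8,9.6,-22],
  fingers=0.9,
)

```text
clock: 6.5
tcp_pos: [0.5427, -0.2127, 0.1276]
orientation: [-2.114, -2.321, 0.002]
contact_force: [-0.2, 0.5, 0.3]
grip_width: 0.0767
gripper_force: 0.0
```

Emit:
move_arm(
  rows=[0,0,0,0,0,0,0,0,0,0,0,0,0,0,0,0],
  fingers=0,
  newtons=40,
)

```text
clock: 7.0
tcp_pos: [0.5463, -0.2134, 0.1313]
orientation: [2.112, 2.319, 0.005]
contact_force: [6.2, -0.3, -1.1]
grip_width: 0.0392
gripper_force: 43.3
```

```bash
python3 -c "
from h import *
go((1,-103,130,0))
print(r.get_obs()['gripper_force'],r.get_obs()['grip_width'])"
```

```text
clk 7.00 st mm [   2.7 -186.1] z 131.3 Yyaw -0.0 F [ 6.2 -0.3 -1.1] j7 0.22 tips 0.014
[ 8.31 -0.17  0.11] twist -0.0
43.30310761928558 0.039165161121179536
```

Emit:
move_arm(
  rows=[0.5,0.1,0,0,1.5,0.1,0,0,2.5,0.1,0,0,3.5,0.1,0,0,4.5,0.1,0,0,5.5,0.1,0,0,6.5,0.1,0,0,7.5,0.1,0,0,8.2,0.1,0,0,8.6,0.1,0,0],
)

```text
clock: 8.25
tcp_pos: [0.5384, -0.1305, 0.1313]
orientation: [2.113, 2.316, 0.0]
contact_force: [2.7, -8.3, 1.6]
grip_width: 0.0394
gripper_force: 43.5
```

Emit:
move_arm(
  rows=[0.2,0,0,0,0.4,0,0,0,0.4,0,0,0],
)

```text
clock: 8.62
tcp_pos: [0.5381, -0.127, 0.1313]
orientation: [2.114, 2.316, 0.0]
contact_force: [3.5, -7.9, 2.3]
grip_width: 0.0397
gripper_force: 43.4
```

```bash
python3 -c "
from h import *
go((1,-103,130,0))"
```

```text
clk 8.62 st mm [  2.6 -99.3] z 131.3 Yyaw -0.2 F [ 3.5 -7.9  2.3] j7 0.06 tips 0.014
[-0.37 -0.15  0.13] twist -0.2
```

Not yet at the stop (only the 8 N friction); push further.

Emit:
move_arm(
  rows=[0.2,0,0,0,0.4,0,0,0,0.6,0,0,0,0.6,0,0,0],
)

```text
clock: 9.12
tcp_pos: [0.538, -0.1268, 0.1313]
orientation: [2.115, 2.307, -0.005]
contact_force: [7.7, -22.6, -3.2]
grip_width: 0.0399
gripper_force: 43.0
```

Emit:
move_arm(
  rows=[-0.5,0,0,0,-0.5,0,0,0,-0.5,0,0,0,-0.5,0,0,0,-0.5,0,-4,0,-0.5,0,-8,0,-0.5,0,-12,0],
  fingers=1,
)

```text
clock: 10.0
tcp_pos: [0.5359, -0.1222, 0.2505]
orientation: [-2.115, -2.322, -0.0]
contact_force: [0.5, -0.2, 0.0]
grip_width: 0.0855
gripper_force: 0.0
```

Emit:
move_arm(
  rows=[5,0,0,0,11,0,0,0,17,0,0,0,23,0,0,0,29,0,0,0,35,0,0,0,40,0,0,0,43,0,0,0,43,0,0,0],
)

```text
clock: 11.12
tcp_pos: [0.4947, 0.3089, 0.2492]
orientation: [-2.109, -2.326, -0.001]
contact_force: [0.1, 0.1, 0.0]
grip_width: 0.0854
gripper_force: 0.0
```

```bash
python3 -c "
from h import *
import cv2
go((0,275,93,0))
t=r.grab_frame('top');b=r.grab_frame('scene');cv2.imwrite('pics/t3full.png',t)
cv2.imwrite('pics/t3.png',np.vstack([cv2.resize(t[185:315,180:430],(750,390),interpolation=2),cv2.resize(b[190:310,200:450],(400,192),interpolation=2)[:,:].copy() if 0 else cv2.copyMakeBorder(cv2.resize(b[190:310,200:450],(416,200),interpolation=2),0,0,0,334,0)]))"
```

```text
clk 11.12 st mm [3.000e-01 3.388e+02] z 249.2 Yyaw 0.2 F [0.1 0.1 0. ] j7 -0.74 tips 0.014
[-6.4  -0.04 15.61] twist 0.2
```

View pics/t3.png

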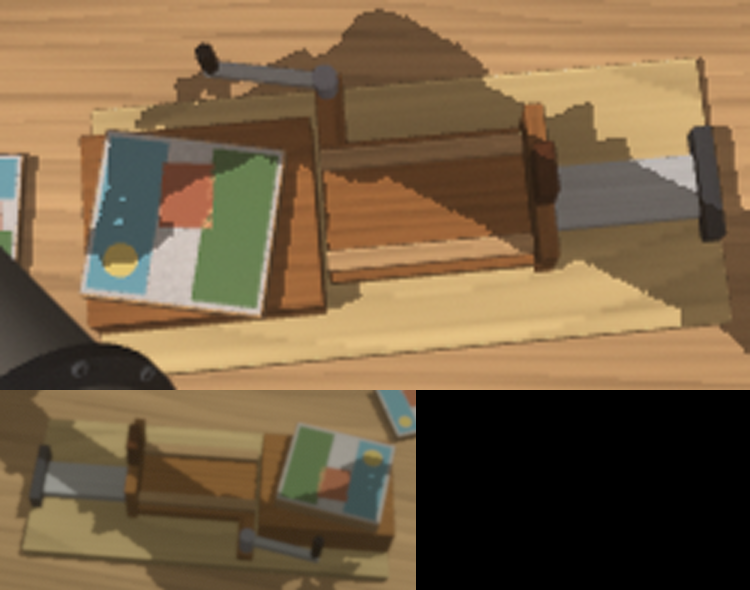

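Emit:
move_arm(
  rows=[5,0,0,0,9,0,0,0,9,0,5,0,9,0,11,0,9,0,17,0,9,0,20,0,9,0,22,0,9,0,22.6,0,9,0,22.8,0,9,0,22.9,0],
)

```text
clock: 12.48
tcp_pos: [0.4888, 0.3956, 0.0216]
orientation: [2.116, 2.321, 0.003]
contact_force: [0.5, 0.5, 0.4]
grip_width: 0.0852
gripper_force: 0.0
```

Run:
```python
from h import *
np.set_printoptions(precision=4,suppress=True)
f=lambda q:np.array(q)/3.+[180,185]
pn=ray("top",f([[107,134],[285,155],[262,315],[82,294]]),.092)
a3,R3,t3,e3=fit([[.065,.07],[.065,-.07],[-.065,-.07],[-.065,.07]],pn);print("panel",a3-A,w2s(t3))
dec=ray("top",[[147,236],[187,236],[147,280],[187,280]],.015);print(dec)
for n,q,z in(("railA",(322,151),.067),("railB",(330,268),.067),("hub",(327,80),.089),("tab",(205,54),.122),("blk",(311,118),.07),("blk2",(326,307),.07),("grip",(545,172),.15)):
    print(n,w2s(ray("top",f([q]),z)[0]))
go()
```

```text
panel -0.20483950666012254 [-0.0058  0.1707]
[[0.5753 0.3843 0.015 ]
 [0.5759 0.287  0.015 ]
 [0.4676 0.3756 0.015 ]
 [0.468  0.2802 0.015 ]]
railA [0.0468 0.0637]
railB [-0.0455  0.0645]
hub [0.0976 0.0548]
tab [0.1167 0.1439]
blk [0.0733 0.0702]
blk2 [-0.0755  0.0697]
grip [-0.0025 -0.0993]
clk 12.47 st mm [  2.5 425.7] z 21.6 Yyaw -0.1 F [0.5 0.5 0.4] j7 -1.02 tips 0.014
```

Emit:
move_arm(
  rows=[1.5,0,0,0,1.5,0,0.3,0,1.5,0,0.6,0,1.5,0,0.7,0,1.5,0,0.8,0],
)

```text
clock: 13.1
tcp_pos: [0.4867, 0.4097, 0.0121]
orientation: [2.117, 2.321, -0.001]
contact_force: [-0.1, -0.2, 0.0]
grip_width: 0.0851
gripper_force: 0.0
```

Emit:
move_arm(
  rows=[0,0,0.15,0,0,0,0.3,0,0,0,0.3,0],
)

```text
clock: 13.48
tcp_pos: [0.4866, 0.4099, 0.0092]
orientation: [2.116, 2.322, -0.0]
contact_force: [0.0, -1.0, 0.6]
grip_width: 0.0856
gripper_force: 0.0
```

Emit:
move_arm(
  rows=[0,0,0.2,0,0,0,0.4,0,0,0,0.5,0,0,0,0.5,0],
)

```text
clock: 13.98
tcp_pos: [0.4865, 0.41, 0.0042]
orientation: [2.116, 2.322, -0.0]
contact_force: [-0.1, 0.2, 0.2]
grip_width: 0.0853
gripper_force: 0.0
```

Emit:
move_arm(
  rows=[0,0,0.1,0,0,0,0.2,0,0,0,0.2,0],
)

```text
clock: 14.35
tcp_pos: [0.4865, 0.4099, 0.0022]
orientation: [-2.116, -2.322, 0.0]
contact_force: [-0.5, -0.7, -0.3]
grip_width: 0.0854
gripper_force: 0.0
```

Emit:
move_arm(
  rows=[0,0,-5,0,0,0,-10,0,0,0,-13,0],
)

```text
clock: 14.72
tcp_pos: [0.4872, 0.4108, 0.1351]
orientation: [2.116, 2.322, 0.005]
contact_force: [0.0, 0.0, -0.9]
grip_width: 0.0855
gripper_force: 0.0
```

```bash
python3 -c "
from h import *
go((-6,285,133,0),(-6,285,76,0),(-6,200,76,0))"
```

```text
clk 14.72 st mm [  2.4 441. ] z 135.1 Yyaw -0.1 F [ 0.   0.  -0.9] j7 -0.97 tips 0.014
[-15.6   -0.82   0.18] twist -0.1
[-15.61  -0.83   5.88] twist -0.1
[-24.11  -0.82   5.86] twist -0.1
```

Emit:
move_arm(
  rows=[-5,-0.3,0,0,-10,-0.6,0,0,-14,-0.8,0,0,-15.6,-0.8,1,0,-15.6,-0.8,3.5,0,-15.6,-0.8,5.5,0,-15.6,-0.8,5.8,0,-16.2,-0.8,5.8,0,-17,-0.8,5.8,0,-17.6,-0.8,5.8,0],
)

```text
clock: 15.98
tcp_pos: [0.4953, 0.2335, 0.0749]
orientation: [2.117, 2.321, 0.001]
contact_force: [-0.6, 1.2, 0.2]
grip_width: 0.0856
gripper_force: 0.6
```

Emit:
move_arm(
  rows=[-0.7,0,0,0,-1.4,0,0,0,-2.1,0,0,0,-2.8,0,0,0,-3.5,0,0,0,-4.2,0,0,0,-4.6,0,0,0,-4.8,0,0,0],
)

```text
clock: 16.98
tcp_pos: [0.4995, 0.1858, 0.0742]
orientation: [2.117, 2.321, -0.0]
contact_force: [-0.1, 1.1, -0.2]
grip_width: 0.0854
gripper_force: 0.5
```

```bash
python3 -c "
from h import *
import cv2
go((-6,200,76,0))
t=r.grab_frame('top');b=r.grab_frame('scene')
cv2.imwrite('pics/t4.png',np.hstack([cv2.resize(t[200:320,180:340],(400,300),interpolation=2),cv2.resize(b[190:310,290:450],(400,300),interpolation=2)]))"
```

```text
clk 16.98 st mm [ -6.5 215.8] z 74.2 Yyaw -0.1 F [-0.1  1.1 -0.2] j7 -0.69 tips 0.014
[-1.58  0.05 -0.18] twist -0.1
```

View pics/t4.png

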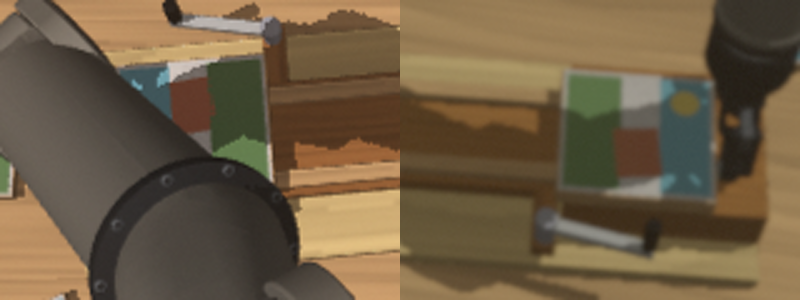

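```bash
python3 -c "
from h import *
f=lambda q:(np.array(q)-[400,0])/2.5+[290,190]
pn=ray('scene',f([[713,201],[557,187],[567,69],[716,84]]),.092)
a,R,t,e=fit([[.065,.07],[.065,-.07],[-.065,-.07],[-.065,.07]],pn);print(a-A,w2s(t),e*1e3)
"
```

```text
-0.030296633575951082 [0.01398223 0.136178  ] [[-4.11122156 -2.98273328]
 [-2.77113765  2.13678513]
 [ 2.869645    2.24246979]
 [ 4.01271421 -1.39652164]]
```

```bash
python3 -c "
from h import *
print('top corner',w2s(ray('top',[[180+264/2.5,200+58/2.5],[180+118/2.5,200+70/2.5]],.092)[0]),w2s(ray('top',[[180+118/2.5,200+70/2.5]],.092)[0]))
f=lambda q:(np.array(q)-[400,0])/2.5+[290,190]
for n,q,z in(('hub',(545,219),.089),('tab',(653,222),.124),('cornF',(557,187),.092),('cornR',(713,201),.092),('cornF-',(567,69),.092),('cornR-',(716,84),.092)): print(n,w2s(ray('scene',f([q]),z)[0]))
"
```

```text
top corner [0.06993172 0.0645691 ] [0.07045494 0.19900749]
hub [0.10480498 0.05788758]
tab [0.11837501 0.14631045]
cornF [0.07427362 0.0666286 ]
cornR [0.0766998  0.20159322]
cornF- [-0.05004092  0.07014233]
cornR- [-0.04500358  0.20634786]
```

Emit:
move_arm(
  rows=[-0.8,0,-0.1,0,-1.7,0,-0.1,0,-2.6,0,-0.1,0,-3.5,0,-0.1,0,-4.4,0,-0.1,0,-5.3,0,-0.1,0,-6.2,0,-0.1,0,-7.1,0,-0.1,0,-8,0,-0.1,0,-8.6,0,-0.1,0],
)

```text
clock: 18.32
tcp_pos: [0.5072, 0.0997, 0.0752]
orientation: [2.117, 2.321, -0.001]
contact_force: [-0.2, 0.8, -0.4]
grip_width: 0.0854
gripper_force: 0.5
```

Emit:
move_arm(
  rows=[-0.8,0,0,0,-1.6,0,0,0,-2.4,0,0,0,-3.2,0,0,0,-4,0,0,0,-4.8,0,0,0,-5.4,0,0,0,-6,0,0,0,-6,0,0,0],
)

```text
clock: 19.45
tcp_pos: [0.5129, 0.0401, 0.0753]
orientation: [2.117, 2.321, -0.0]
contact_force: [0.4, -0.7, -0.1]
grip_width: 0.085
gripper_force: 0.0
```

```bash
python3 -c "
from h import *
go((-6,56,76,0))"
```

```text
clk 19.45 st mm [-6.8 69.5] z 75.3 Yyaw -0.1 F [ 0.4 -0.7 -0.1] j7 -0.41 tips 0.014
[-1.35  0.08 -0.07] twist -0.1
```

Emit:
move_arm(
  rows=[-0.4,0,0,0,-0.8,0,0,0,-1,0,0,0,-1.2,0,0,0,-1.4,0,0,0,-1.4,0,0,0],
)

```text
clock: 20.2
tcp_pos: [0.5138, 0.029, 0.0754]
orientation: [-2.113, -2.323, -0.002]
contact_force: [-1.5, 5.9, 1.0]
grip_width: 0.0852
gripper_force: 3.3
```

Emit:
move_arm(
  rows=[0.6,0,0,0,1.5,0,0,0,1.5,0,-3,0,1.5,0,-8,0,5,0,-13,0,11,0,-14,0,17,0,-14,0,23,0,-14,0,27,0,-14,0,27,0,-14,0],
)

```text
clock: 21.45
tcp_pos: [0.4875, 0.3001, 0.2154]
orientation: [-2.108, -2.327, -0.002]
contact_force: [0.3, 0.6, -0.2]
grip_width: 0.085
gripper_force: 0.0
```

```bash
python3 -c "
from h import *
import cv2
t=r.grab_frame('top');cv2.imwrite('pics/t5f.png',t)
cv2.imwrite('pics/t5.png',cv2.resize(t[190:310,240:390],(750,600),interpolation=2))"
```

```text
(no output)
```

View pics/t5.png

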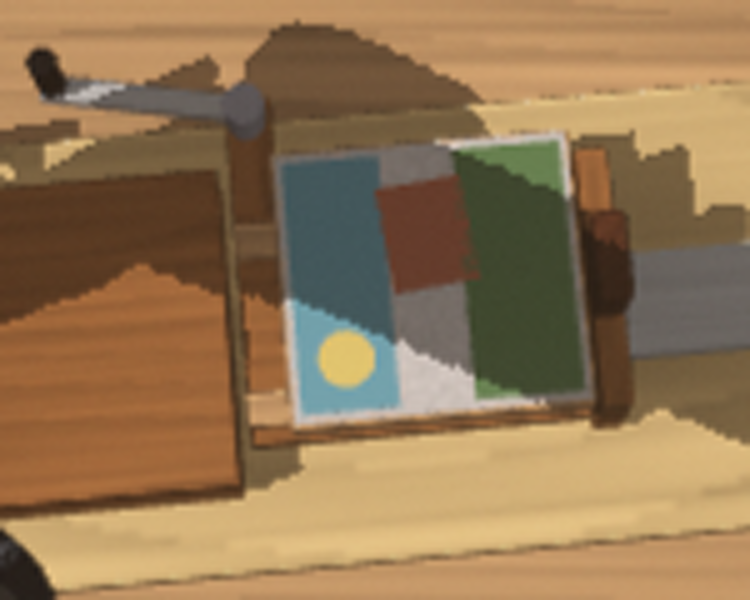

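```bash
python3 -c "
from h import *
f=lambda q:np.array(q)/5+[240,190]
pn=ray('top',f([[273,158],[567,132],[593,401],[296,427]]),.089)
a,R,t,e=fit([[.065,.07],[.065,-.07],[-.065,-.07],[-.065,.07]],pn);print(a-A,w2s(t),e*1e3)
for n,q,z in(('hub',(245,108),.089),('tab',(42,65),.124),('gripTop',(605,245),.15),('fence+',(580,150),.107),('fence-',(595,425),.107),('railB',(250,428),.067),('railB2',(245,394),.067),('railA',(235,228),.067),('railA2',(235,255),.067)): print(n,w2s(ray('top',f([q]),z)[0]))
go((94,-26,215,0))
"
```

```text
-0.0011502214113261744 [ 0.00977799 -0.02446351] [[-2.00876038 -1.96621131]
 [-1.80635714  1.33325852]
 [ 1.67062553  2.89359903]
 [ 2.14449199 -2.26064623]]
hub [0.09772743 0.05476647]
tab [0.11609448 0.14353207]
gripTop [ 0.00498245 -0.09862469]
fence+ [ 0.05935309 -0.09640905]
fence- [-0.06695603 -0.08977058]
railB [-0.04839287  0.06474659]
railB2 [-0.03243715  0.0658381 ]
railA [0.0462681  0.06454941]
railA2 [0.03337397 0.06551752]
clk 21.50 st mm [ -7.1 327.8] z 215.1 Yyaw 0.1 F [-0.1 -0.7 -0.1] j7 -0.79 tips 0.014
[-35.4   10.06   0.  ] twist 0.1
```

Emit:
move_arm(
  rows=[-4,1,0,-10,-9,2.5,0,-20,-14,4,0,-30,-19,6,0,-40,-24,8,0,-50,-29,9.5,0,-60,-33,10.4,0,-70,-35.3,10.4,0,-80,-35.3,10.4,0,-90,-35.3,10.4,0,-90],
  fingers=0,
)

```text
clock: 22.75
tcp_pos: [0.6247, -0.0484, 0.2147]
orientation: [0.138, -3.137, 0.001]
contact_force: [-1.2, 0.2, 0.2]
grip_width: -0.0003
gripper_force: 0.0
```

```bash
python3 -c "
from h import *
go((97,-25,90,90),(97,-25,89,90),(76.5,-25,89,90))"
```

```text
clk 22.75 st mm [ 96.2 -29.1] z 214.7 Yyaw 89.7 F [-1.2  0.2  0.2] j7 1.28 tips 0.014
[-0.1   0.42 12.47] twist -0.3
[-0.1   0.42 12.57] twist -0.3
[ 1.95  0.41 12.58] twist -0.3
```

Emit:
move_arm(
  rows=[-0.3,0.4,4,0,-0.3,0.4,8,0,-0.3,0.4,11.5,0,-0.3,0.4,12.6,0,0.2,0.4,12.6,0,0.6,0.4,12.6,0,1.0,0.4,12.6,0,1.4,0.4,12.6,0,1.7,0.4,12.6,0,1.7,0.4,12.6,0],
)

```text
clock: 24.0
tcp_pos: [0.608, -0.0439, 0.0895]
orientation: [-0.145, 3.138, -0.0]
contact_force: [0.6, -0.2, 0.9]
grip_width: 0.0002
gripper_force: 0.6
```

```bash
python3 -c "
from h import *
import cv2
go((76.5,-25,89,90))
t=r.grab_frame('top');b=r.grab_frame('scene');cv2.imwrite('pics/s6.png',b)
cv2.imwrite('pics/t6.png',np.hstack([cv2.resize(t[190:310,240:390],(400,320),interpolation=2),cv2.resize(b[190:310,200:350],(400,320),interpolation=2)]))"
```

```text
clk 24.00 st mm [ 80.  -23.1] z 89.5 Yyaw 89.9 F [ 0.6 -0.2  0.9] j7 1.17 tips 0.014
[ 0.35 -0.19  0.05] twist -0.1
```

View pics/t6.png

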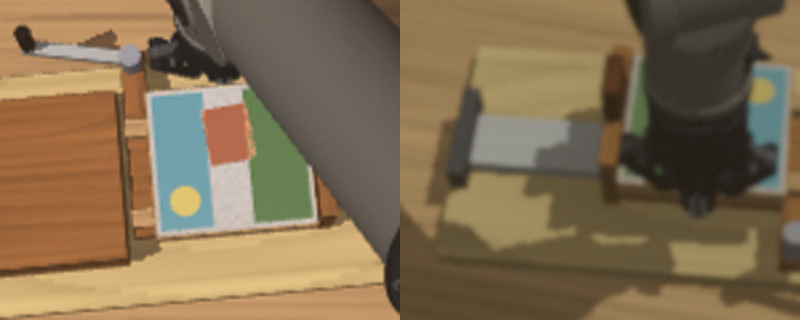

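```bash
python3 -c "
from h import *
f=lambda q:np.array(q)/2.6667+[240,190]
pn=ray('top',f([[148,95],[158,236],[317,219]]),.089)
a,R,t,e=fit([[.065,.07],[-.065,.07],[-.065,-.07]],pn);print(a-A,w2s(t),e*1e3)
"
```

```text
0.010446313264497728 [ 0.00354022 -0.0250472 ] [[-4.54769272 -3.69496024]
 [ 1.99607721 -0.47136101]
 [ 2.55161552  4.16632126]]
```

Emit:
move_arm(
  rows=[0.2,0,0,0,0.3,0,0,0,0.3,0,0,0,-0.4,0,0,0,-1.5,0,0,0,-2,0,-3,0,-2,0,-8,0,-2,0,-12,0],
)

```text
clock: 25.1
tcp_pos: [0.6287, -0.0415, 0.211]
orientation: [-0.146, 3.138, 0.001]
contact_force: [0.5, -0.7, -0.5]
grip_width: -0.0
gripper_force: 0.0
```

```bash
python3 -c "
from h import *
go((0,110,210,0),(0,110,135,0),(0,72,75,0))"
```

```text
clk 25.10 st mm [100.9 -22.6] z 211.0 Yyaw 89.9 F [ 0.5 -0.7 -0.5] j7 1.27 tips 0.014
[10.1  13.25  0.1 ] twist 89.9
[10.11 13.25  7.6 ] twist 89.9
[10.1   9.44 13.6 ] twist 89.9
```

Emit:
move_arm(
  rows=[1,2,0,10,2.5,4,0,20,4,6,0,30,5.5,8,0,40,7,10,0,50,8.5,11.5,0,60,10,13,0,70,10.1,13.2,2,80,10.1,13.2,6,90,10.1,13.2,8,90],
  fingers=1,
)

```text
clock: 26.35
tcp_pos: [0.5147, 0.0804, 0.1276]
orientation: [-2.117, -2.32, 0.003]
contact_force: [0.2, -0.2, 0.4]
grip_width: 0.0855
gripper_force: 0.0
```

```bash
python3 -c "
from h import *
go((0,82,75.5,0),(0,57,75.5,0))"
```

```text
clk 26.35 st mm [ -1.3 109.4] z 127.6 Yyaw -0.1 F [ 0.2 -0.2  0.4] j7 -0.45 tips 0.014
[-2.74  0.14  5.21] twist -0.1
[-5.24  0.15  5.22] twist -0.1
```

Emit:
move_arm(
  rows=[-2,0.1,3,0,-2.7,0.1,5,0,-2.7,0.1,5.2,0,-3.6,0.1,5.2,0,-4.4,0.1,5.2,0,-4.8,0.1,5.2,0,-5.1,0.1,5.2,0,-5.1,0.1,5.2,0],
)

```text
clock: 27.35
tcp_pos: [0.5211, 0.0298, 0.0776]
orientation: [2.116, 2.322, 0.001]
contact_force: [0.0, -0.1, -0.2]
grip_width: 0.0854
gripper_force: 0.5
```

Emit:
move_arm(
  rows=[-0.1,0,0,0,-0.2,0,0,0,-0.2,0,0,0],
)

```text
clock: 27.72
tcp_pos: [0.5211, 0.0297, 0.0776]
orientation: [-2.114, -2.323, -0.003]
contact_force: [-2.2, 6.8, 3.0]
grip_width: 0.0855
gripper_force: 3.2
```

Emit:
move_arm(
  rows=[0.8,0,0,0,1.5,0,-2,0,2,0,-7,0,2,0,-12,0,2,0,-14,0],
  fingers=0.4,
)

```text
clock: 28.35
tcp_pos: [0.5204, 0.0476, 0.2202]
orientation: [2.114, 2.319, 0.004]
contact_force: [0.1, 0.1, -0.0]
grip_width: 0.0342
gripper_force: 0.0
```

```bash
python3 -c "
from h import *
go((116.5,143.5,215,-11),(116.5,143.5,115,-11))"
```

```text
clk 28.35 st mm [ 1.3 76.2] z 220.2 Yyaw -0.1 F [ 0.1  0.1 -0. ] j7 -0.30 tips 0.014
[ 6.75 11.5   0.56] twist 10.9
[ 6.76 11.47 10.56] twist 10.9
```

Emit:
move_arm(
  rows=[2,3.5,0,3,4,7,0,8,6,10.5,0,11,6.7,11.5,1,11,6.7,11.5,3,11,6.7,11.5,6,11,6.7,11.5,9,11,6.7,11.5,10.4,11,6.7,11.5,10.4,11],
)

```text
clock: 29.48
tcp_pos: [0.6263, 0.1238, 0.112]
orientation: [-2.329, -2.107, 0.004]
contact_force: [0.1, -0.1, 0.6]
grip_width: 0.0341
gripper_force: 0.0
```

```bash
python3 -c "
from h import *
go(*arc(98,55,[-2,8,18,28,38,48,58,68,78,86],115))"
```

```text
clk 29.48 st mm [113.9 142.1] z 112.0 Yyaw -11.1 F [ 0.1 -0.1  0.6] j7 -0.67 tips 0.014
[ 0.03 -1.31 -0.29] twist -9.1
[-0.35 -2.83 -0.29] twist -19.1
[-0.99 -4.26 -0.29] twist -29.1
[-1.87 -5.56 -0.28] twist -39.1
[-2.96 -6.69 -0.28] twist -49.1
[-4.23 -7.61 -0.27] twist -59.1
[-5.64 -8.29 -0.27] twist -69.1
[-7.15 -8.72 -0.27] twist -79.1
[-8.71 -8.88 -0.26] twist -89.1
[-9.97 -8.82 -0.26] twist -97.1
```

Emit:
move_arm(
  rows=[0,-1.3,-0.3,-9,-0.4,-2.8,-0.3,-19,-1,-4.3,-0.3,-29,-1.9,-5.6,-0.3,-39,-3,-6.7,-0.3,-49,-4.2,-7.6,-0.3,-59,-5.6,-8.3,-0.3,-69,-7.2,-8.7,-0.3,-79,-8.7,-8.9,-0.3,-89,-10,-8.8,-0.3,-97],
)

```text
clock: 30.72
tcp_pos: [0.531, 0.034, 0.118]
orientation: [-0.043, 3.138, 0.0]
contact_force: [1.2, 1.9, 0.4]
grip_width: 0.034
gripper_force: 0.9
```

```bash
python3 -c "
from h import *
go(*arc(98,55,[88,92,95,97,99],115))"
```

```text
clk 30.73 st mm [10.7 61.7] z 118.0 Yyaw 86.2 F [1.2 1.9 0.4] j7 0.91 tips 0.014
[ 0.24 -0.37  0.3 ] twist -1.8
[ 0.2 -1.   0.3] twist -5.8
[ 0.14 -1.47  0.3 ] twist -8.8
[ 0.09 -1.77  0.3 ] twist -10.8
[ 0.02 -2.08  0.3 ] twist -12.8
```

Emit:
move_arm(
  rows=[0.2,-0.4,0.2,-2,0.2,-0.8,0.2,-4,0.2,-1.2,0.2,-7,0.1,-1.5,0.2,-9,0.1,-1.5,0.2,-9],
)

```text
clock: 31.35
tcp_pos: [0.5295, 0.0189, 0.1145]
orientation: [-0.28, 3.129, -0.001]
contact_force: [0.2, -0.1, 0.3]
grip_width: 0.0345
gripper_force: 0.3
```

Emit:
move_arm(
  rows=[0,-0.2,0,-1,0,-0.3,0,-2,0,-0.3,0,-2],
)

```text
clock: 31.72
tcp_pos: [0.5301, 0.0185, 0.1145]
orientation: [-0.339, 3.122, 0.005]
contact_force: [0.8, 7.7, -1.4]
grip_width: 0.0344
gripper_force: 3.3
```

Emit:
move_arm(
  rows=[0,0.5,0,0,0,1,0,0,0,1,-3,0,0,1,-8,0,0,1,-11,0],
)

```text
clock: 32.35
tcp_pos: [0.5282, 0.026, 0.2264]
orientation: [-0.336, 3.122, -0.001]
contact_force: [0.9, 0.4, -0.2]
grip_width: 0.0341
gripper_force: 0.0
```

```bash
python3 -c "
from h import *
go((2,-99,222,0),(2,-99,131,0))"
```

```text
clk 32.35 st mm [ 7.1 53.9] z 226.4 Yyaw 96.9 F [ 0.9  0.4 -0.2] j7 1.22 tips 0.014
[  2.35 -15.12   0.45] twist 96.9
[  2.36 -15.11   9.55] twist 96.9
```

Emit:
move_arm(
  rows=[0.2,-1.5,0,10,0.5,-3.5,0,20,0.8,-5.5,0,30,1,-7.5,0,40,1.3,-9.5,0,50,1.6,-11.5,0,60,1.9,-13,0,70,2.2,-14.5,0,80,2.4,-15.1,0,90,2.4,-15.1,0,97],
  fingers=0.9,
)

```text
clock: 33.6
tcp_pos: [0.5361, -0.1278, 0.2242]
orientation: [-2.123, -2.315, 0.002]
contact_force: [-0.5, -0.1, 0.6]
grip_width: 0.0764
gripper_force: 0.0
```

```bash
python3 -c "
from h import *
go((2,-99,131,0))"
```

```text
clk 33.60 st mm [  0.5 -99.9] z 224.2 Yyaw -0.4 F [-0.5 -0.1  0.6] j7 -0.02 tips 0.014
[0.09 0.16 9.32] twist -0.4
```

Emit:
move_arm(
  rows=[0.1,0.2,3,0,0.1,0.2,6,0,0.1,0.2,8.5,0,0.1,0.2,9.2,0,0.1,0.2,9.2,0],
)

```text
clock: 34.22
tcp_pos: [0.5384, -0.1256, 0.1324]
orientation: [-2.116, -2.322, 0.001]
contact_force: [0.6, -0.3, 0.5]
grip_width: 0.0767
gripper_force: 0.0
```

Emit:
move_arm(
  rows=[0,0,0,0,0,0,0,0,0,0,0,0,0,0,0,0],
  fingers=0,
  newtons=40,
)

```text
clock: 34.72
tcp_pos: [0.538, -0.1259, 0.1333]
orientation: [2.117, 2.321, -0.002]
contact_force: [-5.0, -0.7, 6.9]
grip_width: 0.0399
gripper_force: 41.2
```

Emit:
move_arm(
  rows=[-0.4,0,0,0,-1.2,0,0,0,-2.2,0,0,0,-3.2,0,0,0,-4.2,0,0,0,-5.2,0,0,0,-6.2,0,0,0,-7.2,0,0,0,-8.2,0,0,0,-9.2,0,0,0],
)

```text
clock: 35.98
tcp_pos: [0.5465, -0.2145, 0.1333]
orientation: [-2.113, -2.321, -0.002]
contact_force: [-6.4, 8.2, 8.8]
grip_width: 0.0392
gripper_force: 41.4
```

Emit:
move_arm(
  rows=[-0.8,0,0,0,-1.4,0,0,0,-2,0,0,0,-2.4,0,0,0,-2.8,0,0,0,-3.1,0,0,0,-3.1,0,0,0],
)

```text
clock: 36.85
tcp_pos: [0.5494, -0.2447, 0.1333]
orientation: [-2.112, -2.321, -0.002]
contact_force: [-6.0, 8.2, 9.5]
grip_width: 0.0394
gripper_force: 41.4
```

```bash
python3 -c "
from h import *
go((2,-219,131,0))"
```

```text
clk 36.85 st mm [   2.8 -217.5] z 133.3 Yyaw -0.0 F [-6.   8.2  9.5] j7 0.11 tips 0.014
[-0.15 -0.08  0.23] twist -0.0
```

Still only friction; pull to the stop gently.

Emit:
move_arm(
  rows=[-0.2,0,0,0,-0.4,0,0,0,-0.5,0,0,0,-0.5,0,0,0],
)

```text
clock: 37.35
tcp_pos: [0.5494, -0.2447, 0.1333]
orientation: [-2.106, -2.32, -0.006]
contact_force: [-10.2, 19.7, 14.4]
grip_width: 0.0394
gripper_force: 42.1
```

Emit:
move_arm(
  rows=[-0.2,0,0,0,-0.4,0,0,0,-0.4,0,0,0],
)

```text
clock: 37.72
tcp_pos: [0.5494, -0.2449, 0.1332]
orientation: [-2.099, -2.32, -0.009]
contact_force: [-13.5, 28.1, 17.6]
grip_width: 0.0393
gripper_force: 42.6
```

Emit:
move_arm(
  rows=[0.6,0,0,0,0.6,0,0,0],
)

```text
clock: 37.98
tcp_pos: [0.5493, -0.2448, 0.1333]
orientation: [-2.107, -2.322, -0.004]
contact_force: [-7.4, 15.4, 10.7]
grip_width: 0.0394
gripper_force: 41.8
```

Emit:
move_arm(
  rows=[0,0,0,0,0,0,0,0,0,0,0,0,0,0,-4,0,0,0,-9,0,-3,-3,-12,0,-8,-6,-12,0,-14,-9,-12,0,-20,-12,-12,0,-20,-12,-12,0],
  fingers=1,
)

```text
clock: 39.22
tcp_pos: [0.4447, -0.4676, 0.2516]
orientation: [-2.128, -2.311, 0.005]
contact_force: [0.0, 0.4, 0.3]
grip_width: 0.0856
gripper_force: 0.0
```

```bash
python3 -c "
from h import *
import cv2
go()
t=r.grab_frame('top');cv2.imwrite('pics/t9f.png',t)
b=r.grab_frame('scene')
cv2.imwrite('pics/t9.png',np.hstack([cv2.resize(t[185:315,290:430],(560,520),interpolation=2),cv2.copyMakeBorder(cv2.resize(b,(240,180)),0,340,0,0,0)]))"
```

```text
clk 39.23 st mm [-122.3 -429.6] z 251.6 Yyaw -0.6 F [0.  0.4 0.3] j7 0.58 tips 0.014
```

View pics/t9.png

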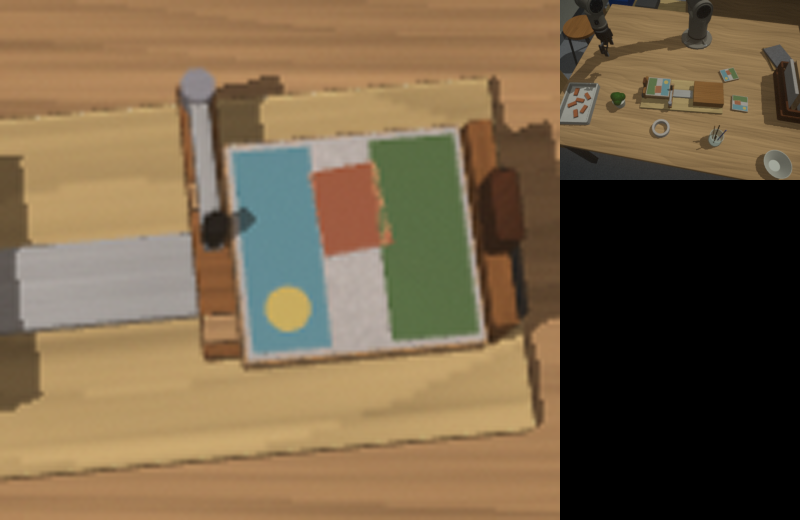

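```bash
python3 -c "
from h import *
f=lambda q:np.array(q)/4+[290,185]
pn=ray('top',f([[228,147],[460,128],[486,343],[247,362]]),.089)
a,R,t,e=fit([[.065,.07],[.065,-.07],[-.065,-.07],[-.065,.07]],pn);print(a-A,w2s(t))
h=w2s(ray('top',f([[198,84]]),.089)[0]);b=w2s(ray('top',f([[213,230]]),.122)[0]);print(h,b,np.arctan2(-(b-h)[0],(b-h)[1])+.2)
print('fence',w2s(ray('top',f([[463,122],[491,330]]),.107)[0]))
"
```

```text
-0.009689774488067154 [-0.00167407 -0.14373444]
[ 0.10082671 -0.06338653] [ 0.00656162 -0.06122138] 1.7478316270324252
fence [ 0.05985886 -0.21083886]
```

```bash
python3 -c "
from bench import r
print(r.hand_in())"
```

```text
the job is handed in; nothing more can be done
None
```

I handed the job in at about 39 s. The last picture shows the panel square (within about 0.6°), about 2 mm off centre and against the fence. The keeper is shut to its stop, the carriage is back at its end stop, and the jar, tape roll and plant were not touched.

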